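# Fit the garnish slicer's blade and start its clamp bolt

## Task

Fit the slicer's blade: take it by its red handle, slide it flat into the slot in the slicer's side until it is fully home, and let go of it. Then start the black six-sided clamp bolt over the blade's far end as one starts any coarse thread: turn it backward (counterclockwise from above) until it drops off the thread's start, then forward (clockwise) one turn. Finish still holding the bolt in the gripper, started but not tightened, so that I can square the blade before it is tightened; do not upset the bitters bottle, the jigger or the steel cup.

Things in the scene. Friction and masses are not known exactly. Their poses are not given: they have to be found in the camera images.
- slicer: Garnish slicer (flat mandoline, aluminium rails), fixed to the worktop, 240 (x) x 125 (y) mm, bed 40 mm high. Origin on the worktop under the middle of the blade slot; +x along the bed away from the robot, +y along the slot from its open mouth (right rail) to the bolt (left rail). Slot 47 mm wide, 6.5 mm high, floor at z = 36. Black clamp block: x +-30, y 30 to 66, top 51 mm; round boss to 68.
- slot_mouth (a point): Middle of the slot's floor at the outer face of the right rail: slicer (0, -46, 36) mm, axes as the slicer's. The black bridge over the mouth is 47 mm high over the worktop. Outside the mouth a 15 mm landing lip at floor height has flared cheeks, 52 to 56 mm apart, 41 mm high.
- blade: Loose steel blade, 0.09 to 0.14 kg: plate 44 (x) x 142 (y) x 3 (z) mm, red handle. Origin on its underside; plate from y = -82 to +60 mm; the +y end goes in first, a 13 mm hole at y = 48. Starts flat on the 18 mm thick walnut board, +y roughly toward the slicer. Home = against the slot's end: its frame is then the slicer's raised 36 mm, hole under the bolt, handle outside, 4 mm from the rail.
- blade_grip (a point): Middle of the blade's red handle, an upright tab 14 (x) x 32 (y) mm standing from z = 3 to 29 mm over the plate's underside; this point is at blade (0, -66, 16) mm, axes as the blade's. Take it across its 14 mm.
- bolt_top (a point): Middle of the top of the captive clamp bolt's black six-sided head: 30 mm over flats, 35 over corners, 25 mm tall below this point; vertical axis at slicer (0, 48) mm. Flats face this point's +-x axis and every 60 degrees on; it turns with the bolt. At most 116 mm over the worktop. It cannot come out; 0.18 kg, turns easily (under 0.05 N m), sinks by its own weight when the fingers let it slide.
- bolt_turn (a joint): Turn of the bolt, rad, growing clockwise from above (forward; right-hand thread, 7 mm pitch). 0 is the thread's start; the bolt begins at 0.5 to 1.1, resting on top of the first thread. Turned backward it climbs up to 1 mm to 0, then drops 7 mm between 0 and about -0.25 once it is free to slide. One turn on from the thread's start is 6.28.
- bolt_down (a joint): How far the bolt has sunk, m: 0 at the top of the thread's start, about 0.0065 after the drop, about 0.014 one turn on from the thread's start (its plain point then stands in the blade's hole); tight at 0.018.
- jigger_1: Bystander: steel double-ended jigger, 43 mm wide, 95 mm tall, standing; origin under its base. It, the cup and the bottle swap three places: two behind the board, one left of the slicer.
- steel_cup: Bystander: steel shot cup, 47 mm wide, 82 mm tall, standing; origin under its base.
- bitters_1: Bystander: small bitters bottle with a black cap, 48 mm wide, 115 mm tall, standing; origin under its base.

How it is judged (in metres and radians):
On the way, in this order (a step that is already met when the one before it is completed fails the run):
1. the blade lies home in the slot and the fingers have let go of it (y of blade in the frame of slicer between -0.0035 and 0.004 m and x of blade in the frame of slicer between -0.003 and 0.003 m and z of blade in the frame of slicer between 0.034 and 0.0385 m and angle between the y axis of blade and the y axis of slicer, either way round below 0.07 rad and contact force between the fingers and blade below 0.3 N), for 0.2 s.
2. the bolt, turned backward past the thread's start, has dropped, the blade still home (y of blade in the frame of slicer between -0.0035 and 0.004 m and x of blade in the frame of slicer between -0.003 and 0.003 m and z of blade in the frame of slicer between 0.034 and 0.0385 m and angle between the y axis of blade and the y axis of slicer, either way round below 0.07 rad and value of joint bolt_turn below -0.1 rad and value of joint bolt_down above 0.0045 m), for 0.1 s.
3. the bolt has been turned forward one turn (y of blade in the frame of slicer between -0.0035 and 0.004 m and x of blade in the frame of slicer between -0.003 and 0.003 m and z of blade in the frame of slicer between 0.034 and 0.0385 m and angle between the y axis of blade and the y axis of slicer, either way round below 0.07 rad and value of joint bolt_turn above 5.2 rad and value of joint bolt_down above 0.0115 m), for 0.1 s.
At the end, for the whole second after the job is handed in: The blade is home (within 3.5 mm and 4 degrees) and let go; the bolt is one turn on from the thread's start (300 to 405 degrees, sunk 11.5 to 16.5 mm), at rest and held between the fingers with more than 1 N (all of step 3 and contact force between the fingers and blade below 0.3 N and value of joint bolt_turn below 7.1 rad and value of joint bolt_down below 0.0165 m and contact force between the fingers and bolt_turn above 1 N and velocity of joint bolt_turn between -0.1 and 0.1 rad/s); the arm keeps its last pose, push and grip.
It fails at once if the jigger is pushed more than 4 cm or tipped (distance of jigger_1 from where it was at the start of the episode above 0.04 m or angle between jigger_1's own z axis and vertical above 0.5 rad).
It fails at once if the steel cup is pushed more than 4 cm or tipped (distance of steel_cup from where it was at the start of the episode above 0.04 m or angle between steel_cup's own z axis and vertical above 0.5 rad).
It fails at once if the bitters bottle is pushed more than 4 cm or tipped (distance of bitters_1 from where it was at the start of the episode above 0.04 m or angle between bitters_1's own z axis and vertical above 0.5 rad).
It also fails if it takes over 72 s, if anything falls off the work surface, if the arm or the gripper's body presses on something with over 40 N, if the wrist force passes 120 N, or if a joint passes its speed limit or range.

## Robot

A 6-joint arm with a two-finger parallel gripper is mounted at the origin on a cart in front of the work surface, level with it; the furniture and walls round the work are solid. World frame = base frame: x ahead of the robot, y to its left, z up, the work surface at z = 0. Lengths are in mm, angles in rad, forces in N, time in s.
With the tool pointing down it reaches from about 350 to 925 mm from the base axis. Payload 6.4 kg.
Tool frame: the origin (TCP) lies at the very end of the fingers, on their centre line; the grasp point (between the pads) lies 19 mm behind it; y points along the fingers, z is the direction in which the jaws open and shut, and the axes are right-handed (so a half turn about y gives the same grasp; the last joint's range is limited). The gripper opens to 85 mm and grips with 20 to 120 N. Pads are 22 mm wide; open, the fingers measure 114 mm over their backs; the gripper's body (76 mm by 85 mm) begins 54 mm behind the grasp point. The pads swing forward as they close: fully open they stand 13 mm farther back than shut.
Start: joints at [0.956, 0.245, 1.558, -0, 1.339, -0.174], TCP at [277.33, 587.879, 231.29] pointing down, gripper open.
Joint ranges: [-3.13, 3.13], [-1.02, 2.26], [0.13, 2.54], [-0.95, 4.09], [0.21, 2.88], [-2.74, 2.74]. Speed limits (rad/s): [2.57, 2.57, 3.14, 3.14, 3.14, 3.14].

## Interface

Orientations are given as a unit quaternion [w, x, y, z].
In Python, from station import r gives the robot as it stands.
- The arm moves only by the tool send_rows, never from a script. Its argument "moves" is a list of rows, each an object of numbers: "tx", "ty", "tz": the shift along the tool's x, y, z scaled (see below); "rx", "ry", "rz": the turn, a rotation vector about the tool's x, y, z scaled (see below); "claw": the closure, from -1 (fully open) to 1 (shut). In form: [{"tx": .., "ty": .., "tz": .., "rx": .., "ry": .., "rz": .., "claw": ..}, ...]. A call has 1 to 20 rows; each row shifts and turns the commanded pose from where the row before left it, along the tool's axes as they then stand; what a row does not reach is not made up. The controller multiplies each number of a shift by 0.025 m and each number of a turn by 0.12 rad. A row lasts 1/12 s, in which the tool goes at most 41.7 mm and 7.16 degrees, less where a joint would pass 70% of its speed; a pose out of reach is approached as far as the arm can. A call with a number of a shift or a turn outside -1 to 1 is refused whole. A call with a gripper value outside its range is refused whole. The fingers move at their own pace and stop on an object; "force" is the grip in N (left out, the last holds). Time passes only in rows, so rows that do not move let the fingers close. It gives the time, the measured TCP pose, the force and the opening at its end, in the units of the state.
- r.read_state(): the state, without advancing time (a new reading comes with each control period).
- r.get_image(name): name is "scene" or "top"; returns the picture (400x640x3 uint8, blue, green, red); there is no depth.
- r.get_calibration(name): a dict with "mtx" (3x3 intrinsics, pixels), "D" ([k1, k2, p1, p2, k3] as OpenCV has them; the pictures are not rectified), "R" (3x3) and "t" (3): a world point X has camera coordinates R X + t. Camera axes: x right, y down, z forward; pixel columns grow to the right and rows downward; lengths in mm; the calibration is good to about 2 mm. A picture is of the moment at which its call begins. get_calibration takes no time and is no camera call.
- r.hand_in(): hands the job in, once; it reports no verdict.
Trained networks look in the newest picture that a camera, given by its name, has taken for a name from the list of things; names that differ only in an ending like _2 or _b are one class to them, and where a whole thing is asked for, a point or a joint stands for the part that bears it (a point fixed in the world has none). Each returns a list of dicts, best first, with "conf" (0 to 1); they miss things now and then, are a little off and sometimes report something else, mostly with a low value. They report only what shows in the picture. A call takes as long as a camera call.
- r.cut_out(name, camera): "pixels" (400x640 bool, what is visible of it) and "pixel" ([row, column] in pixels, amid what is visible of it).
- r.tip_of(name, camera): "pixel" ([row, column] in pixels: a listed point, or the origin of a listed thing).
The state is a dict: "time": time; "joints": joint angles; "joint_velocities": joint speeds; "effort": joint torques, N m; "eef_pos": TCP position; "orientation": TCP orientation; "contact_force": force on the tool from outside, world axes, zero at the start; "ft_torque": the same for the moment, N m; "width": finger opening in mm.
Only numpy, scipy, OpenCV 4.12 (cv2) and the standard library are available. Lean on these libraries where they do the work, as an engineer would, in place of code of your own. Each camera call takes 0.05 s, during which the arm holds its last target. There are 200 camera calls.

## Working session

There is one attempt and no reset: what is moved stays moved. The work goes in short steps, Python scripts to look and compute and a tool call to move; the robot and the scene stay as the last step left them, time stands still between calls to the robot, and variables do not carry over. Pictures are saved under pics/ and viewed, about 8 in all and at most 12, crops included, and the job is handed in when it is done.

Besides the shell and the picture viewer there is one more tool, called after "Request:" by a JSON object that holds its "op" and its "data", one argument or row to a line. send_rows: Moves the arm, as the interface text tells. Shifts and turns lie within -1 to 1; 1 stands for 0.025 m of shift or 0.12 rad of turn. Its arguments: {"type":"object","properties":{"moves":{"type":"array"},"force":{"type":"number"}},"required":["moves"]}

```bash
ls; mkdir -p pics
cat > h.py <<'E'
import numpy as np, cv2
from station import r
from scipy.spatial.transform import Rotation as Ro
def ray(cam,px):
    c=r.get_calibration(cam); R=np.array(c['R']);t=np.array(c['t']).ravel()
    u=cv2.undistortPoints(np.array([[[px[1],px[0]]]],float),np.array(c['mtx']),np.array(c['D'])).ravel()
    return -R.T@t, R.T@np.array([u[0],u[1],1])
def onz(cam,px,z):
    o,d=ray(cam,px); return o+d*(z-o[2])/d[2]
def tri(p1,p2):
    (a,d),(b,e)=ray('scene',p1),ray('top',p2)
    s=np.linalg.lstsq(np.c_[d,-e],b-a,rcond=None)[0]
    return (a+d*s[0]+b+e*s[1])/2, np.linalg.norm(a+d*s[0]-b-e*s[1])
def proj(cam,X):
    c=r.get_calibration(cam); rv=cv2.Rodrigues(np.array(c['R'],float))[0]
    p=cv2.projectPoints(np.array(X,float).reshape(-1,1,3),rv,np.array(c['t'],float),np.array(c['mtx']),np.array(c['D']))[0]
    return p.reshape(-1,2)[:,::-1]
def tool():
    s=r.read_state(); q=s['orientation']; return np.array(s['eef_pos']),Ro.from_quat([q[1],q[2],q[3],q[0]]).as_matrix(),s
E
python3 - <<'E'
from h import *
s=r.read_state(); print(s['orientation'],s['width'])
p,T,_=tool(); print(T.round(3))
for c in('scene','top'): cv2.imwrite(f'pics/{c}0.png',r.get_image(c)); k=r.get_calibration(c); print(c,(-np.array(k['R']).T@np.array(k['t']).ravel()).round())
P={}
for n in['slicer','slot_mouth','blade','blade_grip','bolt_top','jigger_1','steel_cup','bitters_1']:
    for c in('scene','top'):
        l=r.tip_of(n,c); P[n,c]=l[0]['pixel'] if l else None
        print(n,c,[(np.round(i['pixel'],1).tolist(),round(i['conf'],2)) for i in l[:2]])
    if P[n,'scene'] is not None and P[n,'top'] is not None: print('  ',[np.round(x,1) for x in tri(P[n,'scene'],P[n,'top'])])
E
```

```text
pics
[-0.68936973  0.69063213 -0.15485175  0.15432944] 85.2479582589247
[[ 0.904 -0.001  0.427]
 [-0.427 -0.002  0.904]
 [-0.    -1.    -0.002]]
scene [-122. -346.  972.]
top [ 408.   48. 1291.]
slicer scene [([214.0, 290.7], 0.62)]
slicer top [([230.2, 281.1], 0.9)]
   [array([523.1, 155.4,  12.3]), np.float64(1.0)]
slot_mouth scene [([211.4, 305.4], 0.82)]
slot_mouth top [([228.0, 298.2], 0.81)]
   [array([526.9, 109.5,  47.9]), np.float64(2.6)]
blade scene [([282.1, 397.5], 0.6)]
blade top [([253.7, 415.6], 0.92)]
   [array([ 472.1, -188.2,   23.8]), np.float64(6.9)]
blade_grip scene [([294.8, 420.8], 0.57)]
blade_grip top [([258.2, 442.8], 0.88)]
   [array([ 461.2, -252.6,   37.8]), np.float64(5.2)]
bolt_top scene [([183.8, 271.4], 0.63)]
bolt_top top [([230.0, 254.1], 0.61)]
   [array([515.1, 209. , 109.1]), np.float64(6.7)]
jigger_1 scene [([217.8, 395.8], 0.88)]
jigger_1 top [([180.1, 381.4], 0.63)]
   [array([657.2, -98.5,  20.8]), np.float64(0.0)]
steel_cup scene [([179.9, 222.5], 0.78)]
steel_cup top []
bitters_1 scene [([225.9, 432.1], 0.74)]
bitters_1 top [([169.7, 408.5], 0.84)]
   [array([ 696.4, -181.5,   -2.8]), np.float64(20.4)]
```

View pics/scene0.png

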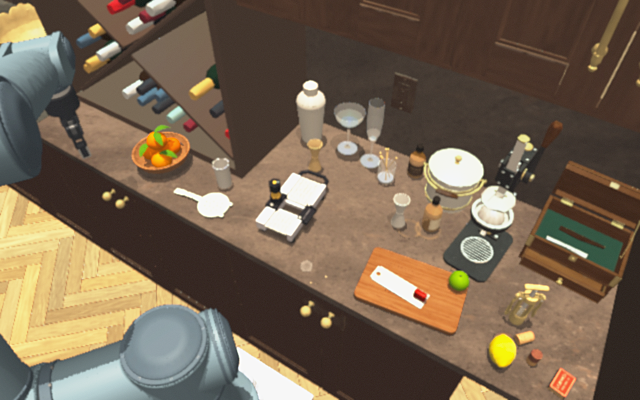

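View pics/top0.png

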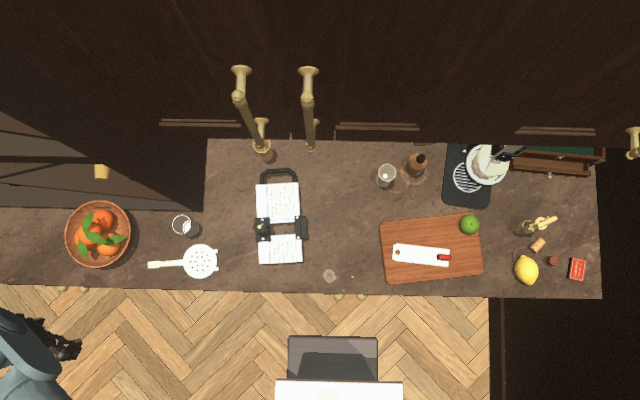

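Run:
```python
from h import *
for n,c in (('blade','top'),('slicer','top'),('bolt_top','top'),('blade_grip','top')):
    l=r.cut_out(n,c)
    for i in l[:1]:
        m=i['pixels']; np.save(f'{n}.npy',m)
        cs=max(cv2.findContours(m.astype(np.uint8),0,2)[0],key=cv2.contourArea)
        print(n,i['conf'],m.sum(),cv2.minAreaRect(cs),cv2.boundingRect(cs))
im=cv2.imread('pics/top0.png')
cv2.imwrite('pics/crop_top.png',cv2.resize(im[180:300,220:480],None,fx=3,fy=3,interpolation=cv2.INTER_CUBIC))
```

```text
blade 0.93 961 ((421.0912170410156, 254.5201416015625), (58.39903259277344, 17.552127838134766), 5.31454610824585) (392, 244, 59, 22)
slicer 0.91 3621 ((278.01776123046875, 215.74874877929688), (94.68733215332031, 53.79152297973633), 85.91438293457031) (252, 168, 55, 97)
bolt_top 0.73 177 ((259.0, 227.0), (14.0, 14.0), 90.0) (252, 220, 15, 15)
blade_grip 0.76 864 ((421.115966796875, 254.80154418945312), (56.12489700317383, 16.4072208404541), 5.5275397300720215) (393, 245, 57, 21)
```

View pics/crop_top.png

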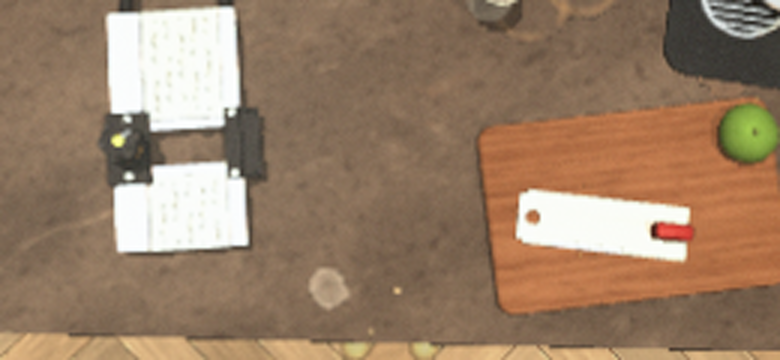

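The scene picture shows the slicer at about (column 290, row 205), the blade on its board at (400, 285), the jigger at (400, 212), the bottle at (432, 220) and the cup at (222, 175). In the top picture the handle is at (444, 257) and the bolt at (260, 227). In the 3x crop, the slicer's white bed edges and the blade's outline are clear enough to measure.

Run:
```python
from h import *
im=cv2.imread('pics/top0.png').astype(int)
b,g,rr=im[...,0],im[...,1],im[...,2]
W=lambda pts,z:np.array([onz('top',(p[1],p[0]),z)[:2] for p in pts])
white=(im.min(2)>170).astype(np.uint8)
def comps(m,x0,x1,y0,y1,amin):
    k=np.zeros_like(m);k[y0:y1,x0:x1]=m[y0:y1,x0:x1]
    return [c for c in cv2.findContours(k,0,1)[0] if cv2.contourArea(c)>amin]
for c in comps(white,240,310,170,275,200):
    w=W(cv2.convexHull(c)[:,0,:],40).astype(np.float32); R=cv2.minAreaRect(w); print('bed',R,cv2.boxPoints(R).round(1).tolist())
m=np.load('blade.npy').astype(np.uint8)
red=((rr>120)&(g<70)&(b<70)&(m>0)).astype(np.uint8)
c=max(cv2.findContours(m,0,1)[0],key=cv2.contourArea)
R=cv2.minAreaRect(W(cv2.convexHull(c)[:,0,:],21).astype(np.float32)); print('blade',R,cv2.boxPoints(R).round(1).tolist())
for c in comps(red,430,460,240,270,5):
    R=cv2.minAreaRect(W(c[:,0,:],47).astype(np.float32)); print('handle',R)
# hole
hole=((white==0)&(m>0)); hole[:,408:]=0
hs=(rr-g)*1; ys,xs=np.where(((im.min(2)<150))[248:258,393:403]); print('hole',W([(xs.mean()+393,ys.mean()+248)],21),len(xs))
print('bolt',onz('top',(227,259),100), onz('scene',(183.8,271.4),100))
print('red cent', onz('top',np.argwhere(red).mean(0),44))
for n,z in(('blade_grip',34),('slot_mouth',36)):
  for cm in('scene','top'):
    print(n,cm,onz(cm,r.tip_of(n,cm)[0]['pixel'],z).round(1))
```

```text
bed ((474.7691650390625, 155.7471160888672), (70.82675170898438, 108.92005157470703), 4.967670440673828) [[434.79998779296875, 206.89999389648438], [444.20001220703125, 98.4000015258789], [514.7999877929688, 104.5999984741211], [505.29998779296875, 213.10000610351562]]
bed ((589.8638916015625, 165.4467315673828), (101.61929321289062, 109.03343963623047), 4.834344863891602) [[534.5999755859375, 215.5], [543.7999877929688, 106.80000305175781], [645.0999755859375, 115.4000015258789], [635.9000244140625, 224.10000610351562]]
blade ((468.74066162109375, -199.51736450195312), (146.90823364257812, 44.16469955444336), 85.94303131103516) [[441.5, -271.20001220703125], [485.6000061035156, -274.29998779296875], [496.0, -127.80000305175781], [451.8999938964844, -124.69999694824219]]
handle ((459.00921630859375, -256.05682373046875), (8.690949440002441, 23.463640213012695), 27.238981246948242)
hole [[ 474.3076129  -139.55299978]] 17
bolt [521.3806008  201.46660107 100.        ] [523.76881798 212.04180551 100.        ]
red cent [ 462.13518241 -255.22176698   44.        ]
blade_grip scene [ 465.2 -254.4   34. ]
blade_grip top [ 460.1 -251.2   34. ]
slot_mouth scene [536.  114.3  36. ]
slot_mouth top [527.3 111.1  36. ]
```

Request:
{"op": "send_rows", "data": {
  "moves": [
    {"tx": 0, "claw": -0.4},
    {"tx": 0.78, "tz": -0.6, "ry": 1},
    {"tx": 0.9, "tz": -0.5, "ry": 1},
    {"tx": 1, "tz": -0.4, "ry": 1},
    {"tx": 1, "tz": -0.3, "ry": 1},
    {"tx": 1, "tz": -0.1, "ry": 1},
    {"tx": 1, "tz": 0.1, "ry": 1},
    {"tx": 1, "tz": 0.2, "ry": 1},
    {"tx": 1, "tz": 0.3, "ry": 1},
    {"tx": 1, "tz": 0.3, "ry": 1}
  ]
}}

```text
validation failed for argument at $.mo...
```

Request:
{"op": "send_rows", "data": {
  "moves": [
    {"tx": 0, "ty": 0, "tz": 0, "rx": 0, "ry": 0, "rz": 0, "claw": -0.4},
    {"tx": 0.7, "ty": 0, "tz": -0.7, "rx": 0, "ry": 1, "rz": 0, "claw": -0.4},
    {"tx": 0.7, "ty": 0, "tz": -0.7, "rx": 0, "ry": 1, "rz": 0, "claw": -0.4}
  ],
  "force": 80
}}

```text
time: 1.55
eef_pos: [291.3, 540.4, 231.1]
orientation: [0.666, -0.666, 0.237, -0.238]
contact_force: [0.3, -0.4, 0.9]
width: 60.0
```

Run:
```python
from h import *
p,T,s=tool(); print(p,T.round(3).tolist(),s['width'],s['time'],np.round(s['joints'],3))
im=cv2.imread('pics/top0.png'); im=cv2.GaussianBlur(cv2.resize(im,None,fx=4,fy=4,interpolation=cv2.INTER_CUBIC),(0,0),1.5)
dark=(im.max(2)<62).astype(np.uint8)
W=lambda pts,z:np.array([onz('top',((p[1]-1.5)/4,(p[0]-1.5)/4),z)[:2] for p in pts],np.float32)
for x0,x1,z in((250,276,51),(292,312,47)):
    k=np.zeros_like(dark);k[4*212:4*246,4*x0:4*x1]=dark[4*212:4*246,4*x0:4*x1]
    k=cv2.morphologyEx(k,cv2.MORPH_CLOSE,np.ones((13,13)))
    c=max(cv2.findContours(k,0,1)[0],key=cv2.contourArea)
    R=cv2.minAreaRect(W(cv2.convexHull(c)[:,0,:],z)); print(z,R,cv2.boxPoints(R).round(1).tolist())
sc=cv2.imread('pics/scene0.png')[160:250,240:340]; tp=cv2.imread('pics/top0.png')[195:265,240:325]
a=cv2.resize(sc,(780,600*78//78-0),interpolation=cv2.INTER_CUBIC)[:, :]
a=cv2.resize(sc,None,fx=5,fy=5,interpolation=cv2.INTER_CUBIC)[:450,:400]; b=cv2.resize(tp,None,fx=4.7,fy=4.7,interpolation=cv2.INTER_CUBIC)[:,:400]
o=np.zeros((450,800,3),np.uint8); o[:a.shape[0],:a.shape[1]]=a;o[:b.shape[0],400:400+b.shape[1]]=b
cv2.imwrite('pics/c2.png',o)
```

```text
[291.26487824 540.43319091 231.14494645] [[0.774, 0.0, 0.633], [-0.633, 0.0, 0.774], [0.0, -1.0, 0.0]] 60.03988634096551 1.55 [ 0.892  0.162  1.654 -0.     1.325  0.006]
51 ((513.8216552734375, 189.9424591064453), (20.044809341430664, 30.22147560119629), 49.694217681884766) [[495.79998779296875, 192.10000610351562], [518.9000244140625, 172.5], [531.7999877929688, 187.8000030517578], [508.79998779296875, 207.39999389648438]]Traceback (most recent call last):
  File "<stdin>", line 9, in <module>
ValueError: max() iterable argument is empty
```

Run:
```python
from h import *
def rot(y):return np.array([[np.cos(y),-np.sin(y)],[np.sin(y),np.cos(y)]])
def draw(im,cam,boxes,org,yaw,x0,y0,f):
    o=cv2.resize(im,None,fx=f,fy=f,interpolation=cv2.INTER_CUBIC)
    for bx in boxes:
        X=[np.r_[rot(yaw)@np.array(v[:2])+org,v[2]] for v in bx]
        q=proj(cam,X)[:,::-1]; q=((q-[x0,y0]+.5)*f-.5).round().astype(int)
        cv2.polylines(o,[q],True,(0,255,0),1)
    return o
R=lambda a,b,c,d,z:[(a,c,z),(b,c,z),(b,d,z),(a,d,z)]
uy=np.array([-np.sin(.085),np.cos(.085)])
org=np.array([529.3,105.7])+46*uy; print(org)
hexa=[(17.5*np.cos(a),48+17.5*np.sin(a),113) for a in np.arange(6)*np.pi/3+np.pi/6]
bx=[R(-30,30,30,66,51),R(-23.5,23.5,-61,-46,36),R(-120,120,-46,63,40),hexa]
d={}
for cam,(y0,y1,x0,x1) in(('scene',(165,245,250,335)),('top',(195,265,245,325))):
    im=cv2.imread(f'pics/{cam}0.png')[y0:y1,x0:x1]; f=4.6
    d[cam]=draw(im,cam,bx,org,.085,x0,y0,f)
h=max(v.shape[0] for v in d.values()); o=np.hstack([cv2.copyMakeBorder(v,0,h-v.shape[0],0,0,0) for v in d.values()])[:,:800]
cv2.imwrite('pics/c2.png',o); print(o.shape)
```

```text
[525.39470659 151.53392503]
(368, 759, 3)
```

View pics/c2.png

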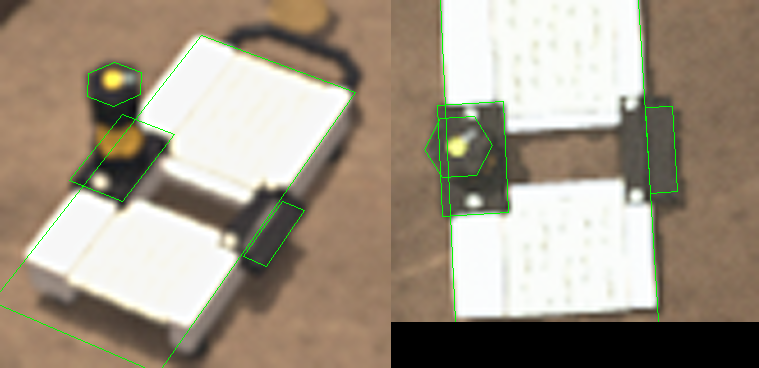

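Request:
{"op": "send_rows", "data": {
  "moves": [
    {"tx": 0.9, "ty": 0, "tz": -0.2, "rx": 0, "ry": 1, "rz": 0, "claw": -0.4},
    {"tx": 1, "ty": 0, "tz": -0.2, "rx": 0, "ry": 1, "rz": 0, "claw": -0.4},
    {"tx": 1, "ty": 0, "tz": -0.1, "rx": 0, "ry": 1, "rz": 0, "claw": -0.4},
    {"tx": 1, "ty": 0, "tz": 0, "rx": 0, "ry": 1, "rz": 0, "claw": -0.4},
    {"tx": 1, "ty": 0, "tz": 0, "rx": 0, "ry": 1, "rz": 0, "claw": -0.4},
    {"tx": 1, "ty": 0, "tz": 0, "rx": 0, "ry": 1, "rz": 0, "claw": -0.4},
    {"tx": 1, "ty": 0, "tz": 0, "rx": 0, "ry": 1, "rz": 0, "claw": -0.4},
    {"tx": 1, "ty": 0, "tz": 0, "rx": 0, "ry": 1, "rz": 0, "claw": -0.4}
  ]
}}

```text
time: 2.22
eef_pos: [368.3, 360.4, 231.4]
orientation: [-0.481, 0.48, -0.519, 0.519]
contact_force: [0.5, -0.6, 0.4]
width: 59.9
```

The overlay of my slicer estimate (origin (526, 151.5), yaw 0.085) matches both views to about 1–2 mm. The bed edges, clamp block, bridge and bolt head (top view, crop (457, 147)) all line up.

Request:
{"op": "send_rows", "data": {
  "moves": [
    {"tx": 1, "ty": 0, "tz": 0.25, "rx": 0, "ry": 0, "rz": 0, "claw": -0.4},
    {"tx": 1, "ty": 0, "tz": 0.25, "rx": 0, "ry": 0, "rz": 0, "claw": -0.4},
    {"tx": 1, "ty": 0, "tz": 0.25, "rx": 0, "ry": 0, "rz": 0, "claw": -0.4},
    {"tx": 1, "ty": 0, "tz": 0.25, "rx": 0, "ry": 0, "rz": 0, "claw": -0.4},
    {"tx": 1, "ty": 0, "tz": 0.25, "rx": 0, "ry": 0, "rz": 0, "claw": -0.4},
    {"tx": 1, "ty": 0, "tz": 0.25, "rx": 0, "ry": 0, "rz": 0, "claw": -0.4},
    {"tx": 1, "ty": 0, "tz": 0.25, "rx": 0, "ry": 0, "rz": 0, "claw": -0.4},
    {"tx": 1, "ty": 0, "tz": 0.25, "rx": 0, "ry": 0, "rz": 0, "claw": -0.4},
    {"tx": 1, "ty": 0, "tz": 0.25, "rx": 0, "ry": 0, "rz": 0, "claw": -0.4},
    {"tx": 1, "ty": 0, "tz": 0.25, "rx": 0, "ry": 0, "rz": 0, "claw": -0.4},
    {"tx": 1, "ty": 0, "tz": 0.25, "rx": 0, "ry": 0, "rz": 0, "claw": -0.4},
    {"tx": 1, "ty": 0, "tz": 0.25, "rx": 0, "ry": 0, "rz": 0, "claw": -0.4},
    {"tx": 1, "ty": 0, "tz": 0.25, "rx": 0, "ry": 0, "rz": 0, "claw": -0.4},
    {"tx": 1, "ty": 0, "tz": 0.25, "rx": 0, "ry": 0, "rz": 0, "claw": -0.4},
    {"tx": 1, "ty": 0, "tz": 0.25, "rx": 0, "ry": 0, "rz": 0, "claw": -0.4},
    {"tx": 1, "ty": 0, "tz": 0.25, "rx": 0, "ry": 0, "rz": 0, "claw": -0.4},
    {"tx": 1, "ty": 0, "tz": 0.25, "rx": 0, "ry": 0, "rz": 0, "claw": -0.4},
    {"tx": 1, "ty": 0, "tz": 0.25, "rx": 0, "ry": 0, "rz": 0, "claw": -0.4},
    {"tx": 1, "ty": 0, "tz": 0.25, "rx": 0, "ry": 0, "rz": 0, "claw": -0.4},
    {"tx": 1, "ty": 0, "tz": 0.25, "rx": 0, "ry": 0, "rz": 0, "claw": -0.4}
  ]
}}

```text
time: 3.88
eef_pos: [457.5, -147.4, 231.5]
orientation: [-0.482, 0.482, -0.517, 0.517]
contact_force: [0.1, -0.3, 0.3]
width: 59.8
```

```bash
cat >> h.py <<'E'
def go(x,y,z,a):
    "units to target, in present tool axes; a=angle of tool z; ry +1 = -0.12"
    p,T,s=tool(); d=T.T@(np.array([x,y,z])-p)/25
    an=np.arctan2(T[1,2],T[0,2]); print('pos',p.round(1),'ang',an.round(4),'tilt',T[2].round(4),'J',np.round(s['joints'],3),'F',np.round(s['contact_force'],1),'w',round(s['width'],1),'t',s['time'])
    print('units tx,ty,tz',d.round(3),'ry',((an-a)/.12).round(3))
E
python3 -c "
from h import *
go(464.5,-253.5,80,-.072)"
```

```text
pos [ 457.5 -147.4  231.5] ang -0.0703 tilt [ 2.e-04 -1.e+00  5.e-04] J [-0.548 -0.164  1.98   0.     1.326 -0.478] F [ 0.1 -0.3  0.3] w 59.8 t 3.8833
units tx,ty,tz [4.214 6.06  0.574] ry 0.014
```

Request:
{"op": "send_rows", "data": {
  "moves": [
    {"tx": 1, "ty": 0.5, "tz": 0.14, "rx": 0, "ry": 0, "rz": 0, "claw": -0.4},
    {"tx": 1, "ty": 1, "tz": 0.14, "rx": 0, "ry": 0, "rz": 0, "claw": -0.4},
    {"tx": 1, "ty": 1, "tz": 0.14, "rx": 0, "ry": 0, "rz": 0, "claw": -0.4},
    {"tx": 0.7, "ty": 1, "tz": 0.14, "rx": 0, "ry": 0, "rz": 0, "claw": -0.4},
    {"tx": 0, "ty": 1, "tz": 0, "rx": 0, "ry": 0, "rz": 0, "claw": -0.4},
    {"tx": 0, "ty": 1, "tz": 0, "rx": 0, "ry": 0, "rz": 0, "claw": -0.4},
    {"tx": 0, "ty": 0, "tz": 0, "rx": 0, "ry": 0, "rz": 0, "claw": -0.4}
  ]
}}

```text
time: 4.47
eef_pos: [461.8, -237.2, 88.7]
orientation: [0.481, -0.482, 0.521, -0.514]
contact_force: [-0.6, 0.5, -0.9]
width: 59.6
```

```bash
python3 -c "
from h import *
go(464.5,-253.5,25,-.072)
a=r.get_image('scene')[250:340,370:470]; b=r.get_image('top')[215:295,400:480]
a=cv2.resize(a,(400,360),interpolation=2); b=cv2.resize(b,(360,360),interpolation=2)
cv2.imwrite('pics/g1.png',np.hstack([a,b]))"
```

```text
pos [ 461.8 -237.2   88.7] ang -0.0709 tilt [-0.0058 -0.9999 -0.0082] J [-0.693  0.128  1.977 -0.     1.046 -0.622] F [-0.6  0.5 -0.9] w 59.6 t 4.4667
units tx,ty,tz [0.656 2.544 0.176] ry 0.009
```

View pics/g1.png

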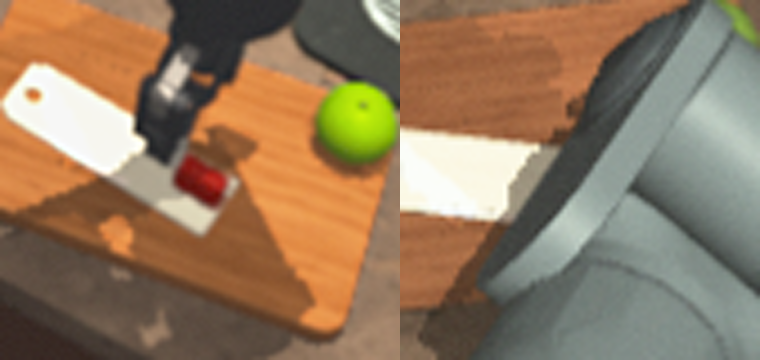

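The gripper hangs behind the red handle (left crop, (205, 180)). The remaining offset is along −y, as computed.

Request:
{"op": "send_rows", "data": {
  "moves": [
    {"tx": 0.65, "ty": 0.5, "tz": 0.18, "rx": 0, "ry": 0, "rz": 0, "claw": -0.4},
    {"tx": 0, "ty": 0.5, "tz": 0, "rx": 0, "ry": 0, "rz": 0, "claw": -0.4},
    {"tx": 0, "ty": 0, "tz": 0, "rx": 0, "ry": 0, "rz": 0, "claw": -0.4},
    {"tx": 0, "ty": 0, "tz": 0, "rx": 0, "ry": 0, "rz": 0, "claw": -0.4},
    {"tx": 0, "ty": 0, "tz": 0, "rx": 0, "ry": 0, "rz": 0, "claw": -0.4}
  ]
}}

```text
time: 4.98
eef_pos: [468.7, -255.5, 69.7]
orientation: [-0.482, 0.482, -0.517, 0.517]
contact_force: [-0.3, -0.5, 0.9]
width: 60.0
```

```bash
python3 -c "
from h import *
go(464.5,-253.5,25,-.072)
print(proj('scene',[464.5,-252,47]),[i['pixel'] for i in r.tip_of('blade_grip','scene')])
p,T,s=tool();print(proj('scene',p))
a=r.get_image('scene')[250:340,370:470]; 
cv2.imwrite('pics/g2.png',cv2.resize(a,(600,540),interpolation=2))"
```

```text
pos [ 468.7 -255.5   69.7] ang -0.0695 tilt [ 5.e-04 -1.e+00  9.e-04] J [-0.712  0.187  1.953  0.     1.001 -0.642] F [-0.3 -0.5  0.9] w 60.0 t 4.9833
units tx,ty,tz [-0.07   1.788 -0.173] ry 0.021
[[291.68096943 420.6436403 ]] [[293.9, 422.6]]
[[285.83649895 424.49596361]]
```

View pics/g2.png

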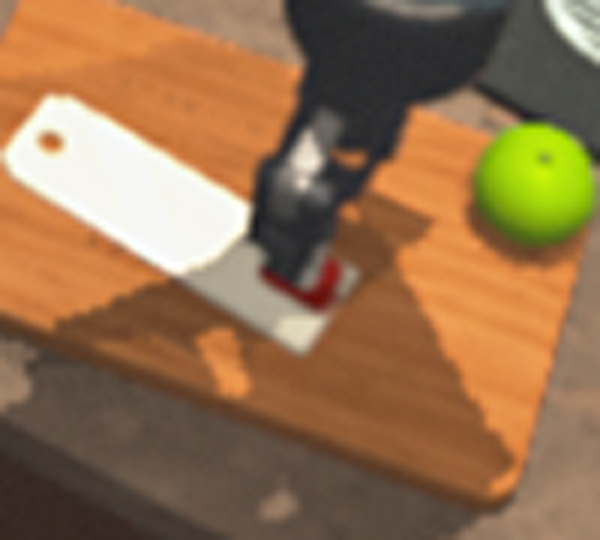

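The near finger stands beside the red handle, in front of it from this camera, and the position agrees with the computed one. I'll descend and close.

Request:
{"op": "send_rows", "data": {
  "moves": [
    {"tx": -0.07, "ty": 0.6, "tz": -0.17, "rx": 0, "ry": 0, "rz": 0, "claw": -0.4},
    {"tx": 0, "ty": 0.6, "tz": 0, "rx": 0, "ry": 0, "rz": 0, "claw": -0.4},
    {"tx": 0, "ty": 0.5, "tz": 0, "rx": 0, "ry": 0, "rz": 0, "claw": -0.4},
    {"tx": 0, "ty": 0.1, "tz": 0, "rx": 0, "ry": 0, "rz": 0, "claw": -0.4},
    {"tx": 0, "ty": 0, "tz": 0, "rx": 0, "ry": 0, "rz": 0, "claw": -0.4},
    {"tx": 0, "ty": 0, "tz": 0, "rx": 0, "ry": 0, "rz": 0, "claw": -0.4}
  ]
}}

```text
time: 5.58
eef_pos: [464.5, -254.0, 24.2]
orientation: [-0.482, 0.482, -0.517, 0.517]
contact_force: [0.2, -0.4, 0.3]
width: 59.6
```

Request:
{"op": "send_rows", "data": {
  "moves": [
    {"tx": 0, "ty": 0, "tz": 0, "rx": 0, "ry": 0, "rz": 0, "claw": 1},
    {"tx": 0, "ty": 0, "tz": 0, "rx": 0, "ry": 0, "rz": 0, "claw": 1},
    {"tx": 0, "ty": 0, "tz": 0, "rx": 0, "ry": 0, "rz": 0, "claw": 1},
    {"tx": 0, "ty": 0, "tz": 0, "rx": 0, "ry": 0, "rz": 0, "claw": 1},
    {"tx": 0, "ty": 0, "tz": 0, "rx": 0, "ry": 0, "rz": 0, "claw": 1},
    {"tx": 0, "ty": 0, "tz": 0, "rx": 0, "ry": 0, "rz": 0, "claw": 1}
  ],
  "force": 80
}}

```text
time: 6.08
eef_pos: [464.7, -254.1, 24.5]
orientation: [-0.482, 0.482, -0.517, 0.518]
contact_force: [-0.2, -0.0, 5.0]
width: 12.8
```

```bash
python3 -c "
from h import *
go(464.5,-253.5,25,-.072)
a=r.get_image('scene')[250:340,370:470]; 
cv2.imwrite('pics/g3.png',cv2.resize(a,(600,540),interpolation=2))"
```

```text
pos [ 464.7 -254.1   24.5] ang -0.07 tilt [ 7.e-04 -1.e+00  1.e-03] J [-0.715  0.26   1.969  0.     0.911 -0.645] F [-0.2 -0.   5. ] w 12.8 t 6.0833
units tx,ty,tz [-0.025 -0.018 -0.009] ry 0.017
```

The handle is gripped: the width is 12.8 mm against a 14 mm handle. I'll lift it, carry it to the front of the slot mouth and turn it to the slicer's yaw.

Request:
{"op": "send_rows", "data": {
  "moves": [
    {"tx": 0, "ty": -0.3, "tz": 0, "rx": 0, "ry": 0, "rz": 0, "claw": 1},
    {"tx": 0, "ty": -0.7, "tz": 0, "rx": 0, "ry": 0, "rz": 0, "claw": 1},
    {"tx": 0, "ty": -0.8, "tz": 0, "rx": 0, "ry": 0, "rz": 0, "claw": 1},
    {"tx": -0.35, "ty": -0.2, "tz": 0.16, "rx": 0, "ry": 0, "rz": 0, "claw": 1},
    {"tx": -0.8, "ty": 0, "tz": 0.24, "rx": 0, "ry": 0, "rz": 0, "claw": 1},
    {"tx": -0.8, "ty": 0, "tz": 0.24, "rx": 0, "ry": 0, "rz": 0, "claw": 1},
    {"tx": -0.8, "ty": 0, "tz": 0.24, "rx": 0, "ry": 0, "rz": 0, "claw": 1},
    {"tx": -0.8, "ty": 0, "tz": 0.24, "rx": 0, "ry": 0, "rz": 0, "claw": 1},
    {"tx": -0.8, "ty": 0, "tz": 0.24, "rx": 0, "ry": 0, "rz": 0, "claw": 1},
    {"tx": -0.8, "ty": 0, "tz": 0.24, "rx": 0, "ry": 0, "rz": 0, "claw": 1},
    {"tx": -0.8, "ty": 0, "tz": 0.24, "rx": 0, "ry": 0, "rz": 0, "claw": 1},
    {"tx": -0.8, "ty": 0, "tz": 0.24, "rx": 0, "ry": 0, "rz": 0, "claw": 1},
    {"tx": -0.8, "ty": 0, "tz": 0.24, "rx": 0, "ry": 0, "rz": 0, "claw": 1},
    {"tx": -0.8, "ty": 0, "tz": 0.24, "rx": 0, "ry": 0, "rz": 0, "claw": 1},
    {"tx": 0, "ty": 0, "tz": 0, "rx": 0, "ry": -0.7, "rz": 0, "claw": 1},
    {"tx": 0, "ty": 0, "tz": 0, "rx": 0, "ry": -0.6, "rz": 0, "claw": 1},
    {"tx": 0, "ty": 0, "tz": 0, "rx": 0, "ry": 0, "rz": 0, "claw": 1},
    {"tx": 0, "ty": 0, "tz": 0, "rx": 0, "ry": 0, "rz": 0, "claw": 1},
    {"tx": 0, "ty": 0, "tz": 0, "rx": 0, "ry": 0, "rz": 0, "claw": 1}
  ]
}}

```text
time: 7.72
eef_pos: [542.3, -49.8, 73.4]
orientation: [-0.521, 0.521, -0.479, 0.478]
contact_force: [0.2, -0.7, -1.8]
width: 12.4
```

```bash
cat > ov.py <<'E'
from h import *
import sys
# overlay: blade from TCP (offset dy along blade, dz), slicer
def rot(y):return np.array([[np.cos(y),-np.sin(y)],[np.sin(y),np.cos(y)]])
R=lambda a,b,c,d,z:[(a,c,z),(b,c,z),(b,d,z),(a,d,z)]
O=np.array([526,151.5]);Y=.085
def ov(name,gy,gz,win):
    p,T,s=tool(); an=np.arctan2(T[1,2],T[0,2]); B=p[:2]-rot(an)@np.array([0,gy]); bz=p[2]-gz
    yx=T[:,1]; out=[]
    for cam,(y0,y1,x0,x1) in win.items():
        im=r.get_image(cam)[y0:y1,x0:x1]; f=400/(x1-x0); o=cv2.resize(im,None,fx=f,fy=f,interpolation=2)
        hole=[(6.5*np.cos(a),48+6.5*np.sin(a),3) for a in np.arange(0,6.28,.5)]
        for bx,org,w,z,col in((R(-22,22,-82,60,3),B,an,bz,(255,0,0)),(hole,B,an,bz,(255,0,0)),(R(-23.5,23.5,-61,-46,36),O,Y,0,(0,255,0)),(R(-30,30,30,66,51),O,Y,0,(0,255,0))):
            X=[np.r_[rot(w)@np.array(v[:2])+org,v[2]+z] for v in bx]
            q=((proj(cam,X)[:,::-1]-[x0,y0]+.5)*f-.5).round().astype(int); cv2.polylines(o,[q],True,col,1)
        out.append(o)
    h=max(v.shape[0] for v in out); cv2.imwrite(f'pics/{name}.png',np.hstack([cv2.copyMakeBorder(v,0,h-v.shape[0],0,0,0) for v in out]))
E
python3 -c "
from ov import *
go(543.2,-50.3,60,.085)
ov('i1',-67.5,6.5,{'scene':(180,280,280,400),'top':(205,280,290,400)})"
```

```text
pos [542.3 -49.8  73.4] ang 0.0843 tilt [-3.e-04 -1.e+00 -6.e-04] J [-0.3    0.204  1.924  0.     1.014 -0.384] F [ 0.2 -0.7 -1.8] w 12.4 t 7.7167
units tx,ty,tz [0.025 0.536 0.035] ry -0.005
```

View pics/i1.png

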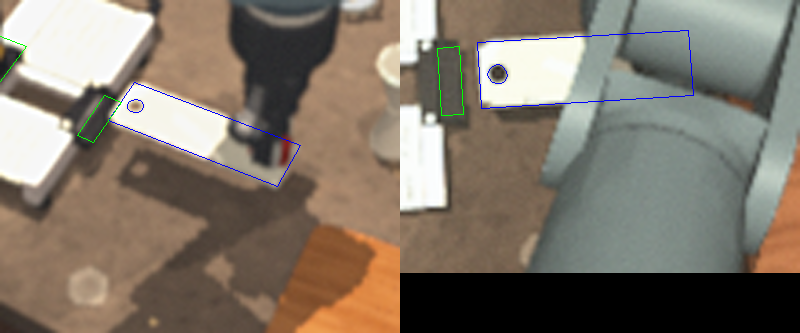

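The picture shows the held blade (blue model) matching to within a pixel in both views, hole included. The slot axis (green) lines up with it. I'll lower to slot height and start the insertion.

Request:
{"op": "send_rows", "data": {
  "moves": [
    {"tx": 0, "ty": 0.5, "tz": 0.05, "rx": 0, "ry": 0, "rz": 0, "claw": 1},
    {"tx": 0, "ty": 0.5, "tz": 0, "rx": 0, "ry": 0, "rz": 0, "claw": 1},
    {"tx": 0, "ty": 0.17, "tz": 0, "rx": 0, "ry": 0, "rz": 0, "claw": 1},
    {"tx": 0, "ty": 0, "tz": 0, "rx": 0, "ry": 0, "rz": 0, "claw": 1},
    {"tx": -0.3, "ty": 0, "tz": 0, "rx": 0, "ry": 0, "rz": 0, "claw": 1},
    {"tx": -0.3, "ty": 0, "tz": 0, "rx": 0, "ry": 0, "rz": 0, "claw": 1},
    {"tx": -0.3, "ty": 0, "tz": 0, "rx": 0, "ry": 0, "rz": 0, "claw": 1},
    {"tx": -0.3, "ty": 0, "tz": 0, "rx": 0, "ry": 0, "rz": 0, "claw": 1},
    {"tx": 0, "ty": 0, "tz": 0, "rx": 0, "ry": 0, "rz": 0, "claw": 1},
    {"tx": 0, "ty": 0, "tz": 0, "rx": 0, "ry": 0, "rz": 0, "claw": 1},
    {"tx": 0, "ty": 0, "tz": 0, "rx": 0, "ry": 0, "rz": 0, "claw": 1}
  ]
}}

```text
time: 8.73
eef_pos: [541.4, -19.8, 44.7]
orientation: [0.521, -0.521, 0.478, -0.478]
contact_force: [-0.6, 0.3, -0.5]
width: 12.3
```

```bash
python3 -c "
from h import *
uy=np.array([-np.sin(.085),np.cos(.085)])
g=np.array([526.3,151.5])-67.5*uy
go(g[0],g[1],44,.085)"
```

```text
pos [541.4 -19.8  44.7] ang 0.0865 tilt [ 1.e-04 -1.e+00  3.e-04] J [-0.246  0.248  1.937 -0.     0.957 -0.332] F [-0.6  0.3 -0.5] w 12.3 t 8.7333
units tx,ty,tz [-4.178  0.029 -0.013] ry 0.012
```

Request:
{"op": "send_rows", "data": {
  "moves": [
    {"tx": -0.3, "ty": 0.02, "tz": 0, "rx": 0, "ry": 0, "rz": 0, "claw": 1},
    {"tx": -0.3, "ty": 0, "tz": 0, "rx": 0, "ry": 0, "rz": 0, "claw": 1},
    {"tx": -0.3, "ty": 0, "tz": 0, "rx": 0, "ry": 0, "rz": 0, "claw": 1},
    {"tx": -0.3, "ty": 0, "tz": 0, "rx": 0, "ry": 0, "rz": 0, "claw": 1},
    {"tx": 0, "ty": 0, "tz": 0, "rx": 0, "ry": 0, "rz": 0, "claw": 1},
    {"tx": 0, "ty": 0, "tz": 0, "rx": 0, "ry": 0, "rz": 0, "claw": 1}
  ]
}}

```text
time: 9.23
eef_pos: [538.6, 10.6, 44.0]
orientation: [0.521, -0.521, 0.478, -0.478]
contact_force: [-0.7, 0.3, -1.1]
width: 12.9
```

Request:
{"op": "send_rows", "data": {
  "moves": [
    {"tx": -0.4, "ty": 0, "tz": 0, "rx": 0, "ry": 0, "rz": 0, "claw": 1},
    {"tx": -0.4, "ty": 0, "tz": 0, "rx": 0, "ry": 0, "rz": 0, "claw": 1},
    {"tx": -0.4, "ty": 0, "tz": 0, "rx": 0, "ry": 0, "rz": 0, "claw": 1},
    {"tx": -0.4, "ty": 0, "tz": 0, "rx": 0, "ry": 0, "rz": 0, "claw": 1},
    {"tx": 0, "ty": 0, "tz": 0, "rx": 0, "ry": 0, "rz": 0, "claw": 1},
    {"tx": 0, "ty": 0, "tz": 0, "rx": 0, "ry": 0, "rz": 0, "claw": 1}
  ]
}}

```text
time: 9.73
eef_pos: [535.2, 50.7, 44.1]
orientation: [0.521, -0.521, 0.478, -0.478]
contact_force: [-1.4, -0.3, -0.8]
width: 12.2
```

```bash
python3 -c "
from ov import *
uy=np.array([-np.sin(.085),np.cos(.085)])
g=np.array([526.3,151.5])-67.5*uy
go(g[0],g[1],44,.085)
ov('i2',-67.5,6.5,{'scene':(160,250,250,360),'top':(195,265,245,345)})"
```

```text
pos [535.2  50.7  44.1] ang 0.0874 tilt [-2.e-04 -1.e+00 -0.e+00] J [-0.117  0.24   1.947  0.     0.954 -0.204] F [-1.4 -0.3 -0.8] w 12.2 t 9.7333
units tx,ty,tz [-1.349  0.002 -0.008] ry 0.02
```

View pics/i2.png

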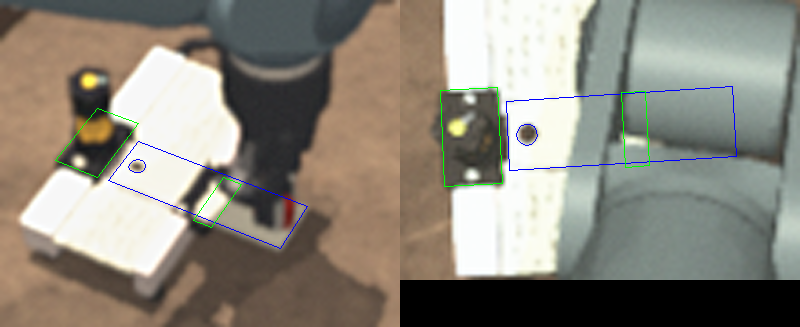

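The blade is inside the slot, with its hole visible at (137, 166) in the left crop. I'll do the last 34 mm slowly until it contacts.

Request:
{"op": "send_rows", "data": {
  "moves": [
    {"tx": -0.3, "ty": 0, "tz": 0, "rx": 0, "ry": 0, "rz": 0, "claw": 1},
    {"tx": -0.3, "ty": 0, "tz": 0, "rx": 0, "ry": 0, "rz": 0, "claw": 1},
    {"tx": -0.3, "ty": 0, "tz": 0, "rx": 0, "ry": 0, "rz": 0, "claw": 1},
    {"tx": -0.2, "ty": 0, "tz": 0, "rx": 0, "ry": 0, "rz": 0, "claw": 1},
    {"tx": -0.1, "ty": 0, "tz": 0, "rx": 0, "ry": 0, "rz": 0, "claw": 1},
    {"tx": 0, "ty": 0, "tz": 0, "rx": 0, "ry": 0, "rz": 0, "claw": 1},
    {"tx": 0, "ty": 0, "tz": 0, "rx": 0, "ry": 0, "rz": 0, "claw": 1}
  ]
}}

```text
time: 10.42
eef_pos: [532.6, 80.1, 44.0]
orientation: [0.521, -0.521, 0.478, -0.478]
contact_force: [-0.2, 0.4, -0.4]
width: 12.6
```

Request:
{"op": "send_rows", "data": {
  "moves": [
    {"tx": -0.06, "ty": 0, "tz": 0, "rx": 0, "ry": 0, "rz": 0, "claw": 1},
    {"tx": -0.06, "ty": 0, "tz": 0, "rx": 0, "ry": 0, "rz": 0, "claw": 1},
    {"tx": 0, "ty": 0, "tz": 0, "rx": 0, "ry": 0, "rz": 0, "claw": 1},
    {"tx": 0, "ty": 0, "tz": 0, "rx": 0, "ry": 0, "rz": 0, "claw": 1}
  ]
}}

```text
time: 10.75
eef_pos: [532.4, 82.6, 44.0]
orientation: [-0.521, 0.521, -0.478, 0.478]
contact_force: [-2.4, -0.9, -0.8]
width: 12.4
```

Request:
{"op": "send_rows", "data": {
  "moves": [
    {"tx": -0.05, "ty": 0, "tz": 0, "rx": 0, "ry": 0, "rz": 0, "claw": 1},
    {"tx": -0.05, "ty": 0, "tz": 0, "rx": 0, "ry": 0, "rz": 0, "claw": 1},
    {"tx": 0, "ty": 0, "tz": 0, "rx": 0, "ry": 0, "rz": 0, "claw": 1},
    {"tx": 0, "ty": 0, "tz": 0, "rx": 0, "ry": 0, "rz": 0, "claw": 1}
  ]
}}

```text
time: 11.08
eef_pos: [532.1, 85.2, 44.0]
orientation: [-0.521, 0.521, -0.478, 0.478]
contact_force: [-0.8, -0.1, -2.0]
width: 12.2
```

Request:
{"op": "send_rows", "data": {
  "moves": [
    {"tx": -0.05, "ty": 0, "tz": 0, "rx": 0, "ry": 0, "rz": 0, "claw": 1},
    {"tx": -0.05, "ty": 0, "tz": 0, "rx": 0, "ry": 0, "rz": 0, "claw": 1},
    {"tx": 0, "ty": 0, "tz": 0, "rx": 0, "ry": 0, "rz": 0, "claw": 1},
    {"tx": 0, "ty": 0, "tz": 0, "rx": 0, "ry": 0, "rz": 0, "claw": 1}
  ]
}}

```text
time: 11.42
eef_pos: [532.2, 85.4, 44.2]
orientation: [-0.52, 0.522, -0.477, 0.479]
contact_force: [-2.3, -11.3, 0.8]
width: 12.5
```

Contact came at y = 85.4 with an 11 N push, about 1 mm from the predicted home. I'll ease off, lower it onto the floor and release.

Request:
{"op": "send_rows", "data": {
  "moves": [
    {"tx": 0.05, "ty": 0.05, "tz": 0, "rx": 0, "ry": 0, "rz": 0, "claw": 1},
    {"tx": 0, "ty": 0, "tz": 0, "rx": 0, "ry": 0, "rz": 0, "claw": 1},
    {"tx": 0, "ty": 0, "tz": 0, "rx": 0, "ry": 0, "rz": 0, "claw": 0.1},
    {"tx": 0, "ty": 0, "tz": 0, "rx": 0, "ry": 0, "rz": 0, "claw": 0.1},
    {"tx": 0, "ty": 0, "tz": 0, "rx": 0, "ry": 0, "rz": 0, "claw": 0.1},
    {"tx": 0, "ty": 0, "tz": 0, "rx": 0, "ry": 0, "rz": 0, "claw": 0.1},
    {"tx": 0, "ty": -0.3, "tz": 0, "rx": 0, "ry": 0, "rz": 0, "claw": 0.1},
    {"tx": 0, "ty": -0.7, "tz": 0, "rx": 0, "ry": 0, "rz": 0, "claw": 0.1},
    {"tx": 0, "ty": -1, "tz": 0, "rx": 0, "ry": 0, "rz": 0, "claw": 0.1},
    {"tx": 0, "ty": -1, "tz": 0, "rx": 0, "ry": 0, "rz": 0, "claw": 0.1},
    {"tx": 0, "ty": -1, "tz": 0, "rx": 0, "ry": 0, "rz": 0, "claw": 0.1},
    {"tx": 0, "ty": -1, "tz": 0, "rx": 0, "ry": 0, "rz": 0, "claw": 0.1},
    {"tx": 0, "ty": -1, "tz": 0, "rx": 0, "ry": 0, "rz": 0, "claw": 0.1},
    {"tx": 1, "ty": 0, "tz": 0, "rx": 0, "ry": 0, "rz": 0, "claw": -0.1},
    {"tx": 1, "ty": 0, "tz": 0, "rx": 0, "ry": 0, "rz": 0, "claw": -0.1},
    {"tx": 1, "ty": 0, "tz": 0, "rx": 0, "ry": 0, "rz": 0, "claw": -0.1},
    {"tx": 0, "ty": 0, "tz": 0, "rx": 0, "ry": 0, "rz": 0, "claw": -0.1}
  ]
}}

```text
time: 12.83
eef_pos: [539.3, 8.6, 193.9]
orientation: [0.52, -0.52, 0.478, -0.48]
contact_force: [-0.6, -0.3, -0.6]
width: 46.9
```

```bash
python3 -c "
from h import *
import ov
go(522,200,180,.085)
ov.tool=lambda:(np.array([526.3+67.5*np.sin(.085),151.5-67.5*np.cos(.085),42.5]),Ro.from_euler('z',.085).as_matrix()@np.array([[0,0,1],[-1,0,0],[0,-1,0]]),None)
ov.ov('i3',-67.5,6.5,{'scene':(160,250,250,340),'top':(195,265,245,325)})
for c in('scene','top'):print([(i['pixel'],i['conf']) for i in r.tip_of('bolt_top',c)[:2]])"
```

```text
pos [539.3   8.6 193.9] ang 0.0828 tilt [ 0.0016 -1.      0.0018] J [-1.940e-01  2.200e-02  1.875e+00 -1.000e-03  1.242e+00 -2.760e-01] F [-0.6 -0.3 -0.6] w 46.9 t 12.8333
units tx,ty,tz [-7.686  0.545 -0.056] ry -0.019
[([184.5, 273.1], 0.56)]
[([228.2, 256.2], 0.74), ([227.1, 305.7], 0.55)]
```

View pics/i3.png

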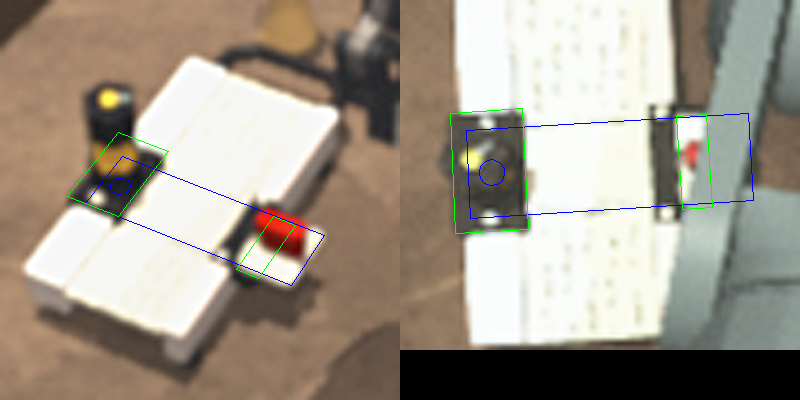

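The blade is home: the plate's outer edge and the red handle sit on the home overlay, and it is let go. Next is the bolt, whose axis I put at (522.1, 200.4).

Request:
{"op": "send_rows", "data": {
  "moves": [
    {"tx": -0.7, "ty": 0, "tz": 0, "rx": 0, "ry": 0, "rz": 0, "claw": -0.35},
    {"tx": -1, "ty": 0, "tz": 0, "rx": 0, "ry": 0, "rz": 0, "claw": -0.35},
    {"tx": -1, "ty": 0, "tz": 0, "rx": 0, "ry": 0, "rz": 0, "claw": -0.35},
    {"tx": -1, "ty": 0, "tz": 0, "rx": 0, "ry": 0, "rz": 0, "claw": -0.35},
    {"tx": -1, "ty": 0, "tz": 0, "rx": 0, "ry": 0, "rz": 0, "claw": -0.35},
    {"tx": -1, "ty": 0, "tz": 0, "rx": 0, "ry": 0, "rz": 0, "claw": -0.35},
    {"tx": -1, "ty": 0, "tz": 0, "rx": 0, "ry": 0, "rz": 0, "claw": -0.35},
    {"tx": -1, "ty": 0.5, "tz": 0, "rx": 0, "ry": 0, "rz": 0, "claw": -0.35},
    {"tx": 0, "ty": 0.5, "tz": 0, "rx": 0, "ry": 0, "rz": 0, "claw": -0.35},
    {"tx": 0, "ty": 0, "tz": 0, "rx": 0, "ry": 0, "rz": 0, "claw": -0.35},
    {"tx": 0, "ty": 0, "tz": 0, "rx": 0, "ry": 0, "rz": 0, "claw": -0.35},
    {"tx": 0, "ty": 0, "tz": 0, "rx": 0, "ry": 0, "rz": 0, "claw": -0.35}
  ]
}}

```text
time: 14.03
eef_pos: [522.1, 203.1, 168.1]
orientation: [0.521, -0.521, 0.478, -0.478]
contact_force: [-0.3, -0.2, -0.2]
width: 57.9
```

```bash
python3 -c "
from h import *
go(522.1,200.4,92,.085)"
```

```text
pos [522.1 203.1 168.1] ang 0.0857 tilt [ 1.e-04 -1.e+00  1.e-04] J [ 0.169  0.103  1.841 -0.     1.198  0.083] F [-0.3 -0.2 -0.2] w 57.9 t 14.0333
units tx,ty,tz [ 0.107  3.043 -0.011] ry 0.006
```

Request:
{"op": "send_rows", "data": {
  "moves": [
    {"tx": 0.1, "ty": 0.6, "tz": 0, "rx": 0, "ry": 0, "rz": 0, "claw": -0.35},
    {"tx": 0, "ty": 0.9, "tz": 0, "rx": 0, "ry": 0, "rz": 0, "claw": -0.35},
    {"tx": 0, "ty": 0.9, "tz": 0, "rx": 0, "ry": 0, "rz": 0, "claw": -0.35},
    {"tx": 0, "ty": 0.6, "tz": 0, "rx": 0, "ry": 0, "rz": 0, "claw": -0.35},
    {"tx": 0, "ty": 0, "tz": 0, "rx": 0, "ry": 0, "rz": 0, "claw": -0.35},
    {"tx": 0, "ty": 0, "tz": 0, "rx": 0, "ry": 0, "rz": 0, "claw": -0.35},
    {"tx": 0, "ty": 0, "tz": 0, "rx": 0, "ry": 0, "rz": 0, "claw": 1},
    {"tx": 0, "ty": 0, "tz": 0, "rx": 0, "ry": 0, "rz": 0, "claw": 1},
    {"tx": 0, "ty": 0, "tz": 0, "rx": 0, "ry": 0, "rz": 0, "claw": 1},
    {"tx": 0, "ty": 0, "tz": 0, "rx": 0, "ry": 0, "rz": 0, "claw": 1},
    {"tx": 0, "ty": 0, "tz": 0, "rx": 0, "ry": 0, "rz": 0, "claw": 1}
  ],
  "force": 25
}}

```text
time: 14.95
eef_pos: [520.8, 201.3, 94.5]
orientation: [-0.52, 0.522, -0.479, 0.477]
contact_force: [-10.6, 0.0, 9.4]
width: 30.5
```

```bash
python3 -c "
from h import *
go(522.1,200.4,92,.085);print(tool()[2]['ft_torque'])"
```

```text
pos [520.8 201.3  94.5] ang 0.086 tilt [-5.0e-04 -1.0e+00 -4.2e-03] J [1.650e-01 2.020e-01 1.880e+00 1.000e-03 1.064e+00 7.900e-02] F [-10.6   0.    9.4] w 30.5 t 14.95
units tx,ty,tz [0.039 0.1   0.047] ry 0.009
[-0.07315751  1.77554586 -0.06216919]
```

The jaws closed on the flats (30.5 mm), but there is a 10 N side load, so I'll shift about 1.3 mm to relieve it. Then I'll turn backward 1.2 rad.

Request:
{"op": "send_rows", "data": {
  "moves": [
    {"tx": 0, "ty": -0.06, "tz": -0.05, "rx": 0, "ry": 0, "rz": 0, "claw": 1},
    {"tx": 0, "ty": 0, "tz": 0, "rx": 0, "ry": -0.6, "rz": 0, "claw": 1},
    {"tx": 0, "ty": 0, "tz": 0, "rx": 0, "ry": -1, "rz": 0, "claw": 1},
    {"tx": 0, "ty": 0, "tz": 0, "rx": 0, "ry": -1, "rz": 0, "claw": 1},
    {"tx": 0, "ty": 0, "tz": 0, "rx": 0, "ry": -1, "rz": 0, "claw": 1},
    {"tx": 0, "ty": -0.01, "tz": 0, "rx": 0, "ry": -1, "rz": 0, "claw": 1},
    {"tx": 0, "ty": -0.01, "tz": 0, "rx": 0, "ry": -1, "rz": 0, "claw": 1},
    {"tx": 0, "ty": -0.01, "tz": 0, "rx": 0, "ry": -1, "rz": 0, "claw": 1},
    {"tx": 0, "ty": 0, "tz": 0, "rx": 0, "ry": -1, "rz": 0, "claw": 1},
    {"tx": 0, "ty": 0, "tz": 0, "rx": 0, "ry": -1, "rz": 0, "claw": 1},
    {"tx": 0, "ty": 0, "tz": 0, "rx": 0, "ry": -1, "rz": 0, "claw": 1},
    {"tx": 0, "ty": 0, "tz": 0, "rx": 0, "ry": -0.4, "rz": 0, "claw": 1},
    {"tx": 0, "ty": 0, "tz": 0, "rx": 0, "ry": 0, "rz": 0, "claw": 1},
    {"tx": 0, "ty": 0, "tz": 0, "rx": 0, "ry": 0, "rz": 0, "claw": 1}
  ]
}}

```text
time: 16.12
eef_pos: [518.5, 199.3, 94.1]
orientation: [-0.698, 0.702, -0.102, 0.098]
contact_force: [-7.3, -6.6, -1.8]
width: 30.4
```

```bash
python3 -c "
from h import *
go(520.8,200.4,94.5,1.286);print(tool()[2]['ft_torque'])
cv2.imwrite('pics/s1.png',r.get_image('scene'))"
```

```text
pos [518.5 199.3  94.1] ang 1.2868 tilt [-0.0052 -1.     -0.0053] J [ 0.164  0.198  1.885 -0.003  1.065 -1.121] F [-7.3 -6.6 -1.8] w 30.4 t 16.1167
units tx,ty,tz [ 0.076 -0.016  0.066] ry 0.007
[-1.01272443  1.05744136  0.01290522]
```

Request:
{"op": "send_rows", "data": {
  "moves": [
    {"tx": 0, "ty": 0, "tz": 0, "rx": 0, "ry": 0, "rz": 0, "claw": -0.35},
    {"tx": 0, "ty": 0, "tz": 0, "rx": 0, "ry": 0, "rz": 0, "claw": -0.35},
    {"tx": 0, "ty": 0, "tz": 0, "rx": 0, "ry": 0, "rz": 0, "claw": -0.35},
    {"tx": 0, "ty": 0, "tz": 0, "rx": 0, "ry": 0, "rz": 0, "claw": -0.35},
    {"tx": 0, "ty": -0.5, "tz": 0, "rx": 0, "ry": 0, "rz": 0, "claw": -0.35},
    {"tx": 0, "ty": -1, "tz": 0, "rx": 0, "ry": 0, "rz": 0, "claw": -0.35},
    {"tx": 0, "ty": -1, "tz": 0, "rx": 0, "ry": 0, "rz": 0, "claw": -0.35},
    {"tx": 0, "ty": -1, "tz": 0, "rx": 0, "ry": 0, "rz": 0, "claw": -0.35},
    {"tx": 0, "ty": -0.5, "tz": 0, "rx": 0, "ry": 0, "rz": 0, "claw": -0.35},
    {"tx": 0, "ty": 0, "tz": 0, "rx": 0, "ry": 0, "rz": 0, "claw": -0.35},
    {"tx": 0, "ty": 0, "tz": 0, "rx": 0, "ry": 0, "rz": 0, "claw": -0.35}
  ]
}}

```text
time: 17.08
eef_pos: [521.3, 200.9, 195.6]
orientation: [0.7, -0.7, 0.1, -0.101]
contact_force: [-0.3, -0.4, -0.7]
width: 57.8
```

```bash
python3 -c "
from h import *
go(518.5,199.3,92,1.286)
im=r.get_image('scene'); cv2.imwrite('pics/s2.png',im); a=cv2.imread('pics/scene0.png')
print([(i['pixel'],i['conf']) for i in r.tip_of('bolt_top','scene')[:2]])
for z in (116,114,109,107): print(z,proj('scene',[520,200,z])[0].round(2))
f=lambda m:cv2.resize(m[165:225,250:295],(360,480),interpolation=2)
cv2.imwrite('pics/cmp.png',np.hstack([f(a),f(im)]))"
```

```text
pos [521.3 200.9 195.6] ang 1.286 tilt [ 1.3e-03 -1.0e+00  6.0e-04] J [ 0.165  0.067  1.825 -0.     1.248 -1.121] F [-0.3 -0.4 -0.7] w 57.8 t 17.0833
units tx,ty,tz [-0.094  4.144 -0.095] ry 0.0
[([186.8, 274.7], 0.49)]
116 [182.17 273.79]
114 [182.71 273.85]
109 [184.04 273.99]
107 [184.57 274.05]
```

View pics/cmp.png

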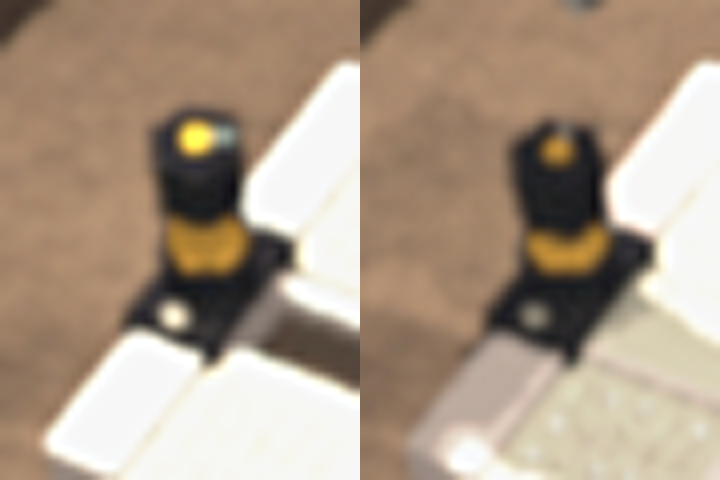

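The right crop shows the bolt has dropped: the head's lower edge went from row 218 to 232 (about 6.5 mm), and less brass is showing. I'll regrip lower and back off another 0.2 rad for margin, with the centring corrected by about 2 mm.

Request:
{"op": "send_rows", "data": {
  "moves": [
    {"tx": -0.07, "ty": 0.7, "tz": -0.09, "rx": 0, "ry": 0, "rz": 0, "claw": -0.35},
    {"tx": 0, "ty": 1, "tz": 0, "rx": 0, "ry": 0, "rz": 0, "claw": -0.35},
    {"tx": 0, "ty": 1, "tz": 0, "rx": 0, "ry": 0, "rz": 0, "claw": -0.35},
    {"tx": 0, "ty": 1, "tz": 0, "rx": 0, "ry": 0, "rz": 0, "claw": -0.35},
    {"tx": 0, "ty": 0.65, "tz": 0, "rx": 0, "ry": 0, "rz": 0, "claw": -0.35},
    {"tx": 0, "ty": 0, "tz": 0, "rx": 0, "ry": 0, "rz": 0, "claw": -0.35},
    {"tx": 0, "ty": 0, "tz": 0, "rx": 0, "ry": 0, "rz": 0, "claw": -0.35},
    {"tx": 0, "ty": 0, "tz": 0, "rx": 0, "ry": 0, "rz": 0, "claw": 1},
    {"tx": 0, "ty": 0, "tz": 0, "rx": 0, "ry": 0, "rz": 0, "claw": 1},
    {"tx": 0, "ty": 0, "tz": 0, "rx": 0, "ry": 0, "rz": 0, "claw": 1},
    {"tx": 0, "ty": 0, "tz": 0, "rx": 0, "ry": 0, "rz": 0, "claw": 1},
    {"tx": 0, "ty": -0.06, "tz": 0, "rx": 0, "ry": 0, "rz": 0, "claw": 1}
  ],
  "force": 25
}}

```text
time: 18.18
eef_pos: [519.5, 199.0, 88.5]
orientation: [0.7, -0.7, 0.1, -0.101]
contact_force: [2.9, -2.1, -2.0]
width: 30.6
```

```bash
python3 -c "
from h import *
go(519,199.3,86,1.286);print(tool()[2]['ft_torque'])"
```

```text
pos [519.5 199.   88.5] ang 1.286 tilt [ 2.3e-03 -1.0e+00  6.0e-04] J [ 1.620e-01  2.040e-01  1.891e+00 -1.000e-03  1.044e+00 -1.123e+00] F [ 2.9 -2.1 -2. ] w 30.6 t 18.1833
units tx,ty,tz [-0.021  0.099  0.005] ry 0.0
[-0.34771826 -0.39256524 -0.01580667]
```

Request:
{"op": "send_rows", "data": {
  "moves": [
    {"tx": 0, "ty": 0, "tz": 0, "rx": 0, "ry": -0.8, "rz": 0, "claw": 1},
    {"tx": 0, "ty": 0, "tz": 0, "rx": 0, "ry": -0.8, "rz": 0, "claw": 1},
    {"tx": 0, "ty": 0, "tz": 0, "rx": 0, "ry": 0, "rz": 0, "claw": 1},
    {"tx": 0, "ty": 0, "tz": 0, "rx": 0, "ry": 0, "rz": 0, "claw": 1},
    {"tx": 0, "ty": 0, "tz": 0, "rx": 0, "ry": 0.5, "rz": 0, "claw": 1},
    {"tx": 0, "ty": 0, "tz": 0, "rx": 0, "ry": 0.5, "rz": 0, "claw": 1},
    {"tx": 0, "ty": 0, "tz": 0, "rx": 0, "ry": 1, "rz": 0, "claw": 1},
    {"tx": 0, "ty": 0, "tz": 0, "rx": 0, "ry": 1, "rz": 0, "claw": 1},
    {"tx": 0, "ty": 0.005, "tz": 0, "rx": 0, "ry": 1, "rz": 0, "claw": 1},
    {"tx": 0, "ty": 0.005, "tz": 0, "rx": 0, "ry": 1, "rz": 0, "claw": 1},
    {"tx": 0, "ty": 0.005, "tz": 0, "rx": 0, "ry": 1, "rz": 0, "claw": 1},
    {"tx": 0, "ty": 0.005, "tz": 0, "rx": 0, "ry": 1, "rz": 0, "claw": 1},
    {"tx": 0, "ty": 0.005, "tz": 0, "rx": 0, "ry": 1, "rz": 0, "claw": 1},
    {"tx": 0, "ty": 0.005, "tz": 0, "rx": 0, "ry": 1, "rz": 0, "claw": 1},
    {"tx": 0, "ty": 0.005, "tz": 0, "rx": 0, "ry": 1, "rz": 0, "claw": 1},
    {"tx": 0, "ty": 0.005, "tz": 0, "rx": 0, "ry": 1, "rz": 0, "claw": 1}
  ]
}}

```text
time: 19.52
eef_pos: [520.6, 200.0, 87.8]
orientation: [0.538, -0.534, 0.46, -0.462]
contact_force: [5.9, 1.3, -1.1]
width: 30.4
```

```bash
python3 -c "
from h import *
go(519,199.3,86,0);print(tool()[2]['ft_torque'])"
```

```text
pos [520.6 200.   87.8] ang 0.1494 tilt [-0.0013 -1.      0.0055] J [1.63e-01 2.06e-01 1.89e+00 1.00e-03 1.04e+00 1.30e-02] F [ 5.9  1.3 -1.1] w 30.4 t 19.5167
units tx,ty,tz [ 0.018  0.071 -0.067] ry 1.245
[ 0.15277506 -1.01250666 -0.02018607]
```

Request:
{"op": "send_rows", "data": {
  "moves": [
    {"tx": 0, "ty": 0.005, "tz": 0, "rx": 0, "ry": 1, "rz": 0, "claw": 1},
    {"tx": 0, "ty": 0.005, "tz": 0, "rx": 0, "ry": 1, "rz": 0, "claw": 1},
    {"tx": 0, "ty": 0.005, "tz": 0, "rx": 0, "ry": 1, "rz": 0, "claw": 1},
    {"tx": 0, "ty": 0.005, "tz": 0, "rx": 0, "ry": 1, "rz": 0, "claw": 1},
    {"tx": 0, "ty": 0.005, "tz": 0, "rx": 0, "ry": 1, "rz": 0, "claw": 1},
    {"tx": 0, "ty": 0.005, "tz": 0, "rx": 0, "ry": 1, "rz": 0, "claw": 1},
    {"tx": 0, "ty": 0.005, "tz": 0, "rx": 0, "ry": 1, "rz": 0, "claw": 1},
    {"tx": 0, "ty": 0.005, "tz": 0, "rx": 0, "ry": 1, "rz": 0, "claw": 1},
    {"tx": 0, "ty": 0.005, "tz": 0, "rx": 0, "ry": 1, "rz": 0, "claw": 1},
    {"tx": 0, "ty": 0.005, "tz": 0, "rx": 0, "ry": 1, "rz": 0, "claw": 1},
    {"tx": 0, "ty": 0.005, "tz": 0, "rx": 0, "ry": 1, "rz": 0, "claw": 1},
    {"tx": 0, "ty": 0.005, "tz": 0, "rx": 0, "ry": 1, "rz": 0, "claw": 1},
    {"tx": 0, "ty": 0.005, "tz": 0, "rx": 0, "ry": 1, "rz": 0, "claw": 1},
    {"tx": 0, "ty": 0.005, "tz": 0, "rx": 0, "ry": 1, "rz": 0, "claw": 1},
    {"tx": 0, "ty": 0.005, "tz": 0, "rx": 0, "ry": 1, "rz": 0, "claw": 1},
    {"tx": 0, "ty": 0.005, "tz": 0, "rx": 0, "ry": 1, "rz": 0, "claw": 1},
    {"tx": 0, "ty": 0.005, "tz": 0, "rx": 0, "ry": 1, "rz": 0, "claw": 1},
    {"tx": 0, "ty": 0.005, "tz": 0, "rx": 0, "ry": 1, "rz": 0, "claw": 1},
    {"tx": 0, "ty": 0, "tz": 0, "rx": 0, "ry": 0, "rz": 0, "claw": 1},
    {"tx": 0, "ty": 0, "tz": 0, "rx": 0, "ry": 0, "rz": 0, "claw": 1}
  ]
}}

```text
time: 21.18
eef_pos: [522.0, 198.1, 86.1]
orientation: [-0.149, 0.155, 0.691, -0.69]
contact_force: [9.2, -6.9, -2.1]
width: 30.1
```

```bash
python3 -c "
from h import *
go(519.5,199,83,0);print(tool()[2]['ft_torque'])"
```

```text
pos [522.  198.1  86.1] ang -2.0046 tilt [-0.008  -1.     -0.0019] J [ 0.161  0.209  1.89  -0.003  1.035  2.167] F [ 9.2 -6.9 -2.1] w 30.1 t 21.1833
units tx,ty,tz [0.109 0.122 0.009] ry -16.705
[-1.23565876 -1.40380107 -0.01097561]
```

The first forward stroke is done (3.48 rad). I'll open, swing back half a turn and regrip.

Request:
{"op": "send_rows", "data": {
  "moves": [
    {"tx": 0, "ty": 0, "tz": 0, "rx": 0, "ry": 0, "rz": 0, "claw": -0.35},
    {"tx": 0, "ty": 0, "tz": 0, "rx": 0, "ry": 0, "rz": 0, "claw": -0.35},
    {"tx": 0, "ty": 0, "tz": 0, "rx": 0, "ry": 0, "rz": 0, "claw": -0.35},
    {"tx": 0, "ty": 0, "tz": 0, "rx": 0, "ry": 0, "rz": 0, "claw": -0.35},
    {"tx": 0, "ty": 0, "tz": 0, "rx": 0, "ry": -1, "rz": 0, "claw": -0.35},
    {"tx": 0, "ty": 0, "tz": 0, "rx": 0, "ry": -1, "rz": 0, "claw": -0.35},
    {"tx": 0, "ty": 0, "tz": 0, "rx": 0, "ry": -1, "rz": 0, "claw": -0.35},
    {"tx": 0, "ty": 0, "tz": 0, "rx": 0, "ry": -1, "rz": 0, "claw": -0.35},
    {"tx": 0, "ty": 0, "tz": 0, "rx": 0, "ry": -1, "rz": 0, "claw": -0.35},
    {"tx": 0, "ty": 0, "tz": 0, "rx": 0, "ry": -1, "rz": 0, "claw": -0.35},
    {"tx": 0, "ty": 0, "tz": 0, "rx": 0, "ry": -1, "rz": 0, "claw": -0.35},
    {"tx": 0, "ty": 0, "tz": 0, "rx": 0, "ry": -1, "rz": 0, "claw": -0.35},
    {"tx": 0, "ty": 0, "tz": 0, "rx": 0, "ry": -1, "rz": 0, "claw": -0.35},
    {"tx": 0, "ty": 0, "tz": 0, "rx": 0, "ry": -1, "rz": 0, "claw": -0.35},
    {"tx": 0, "ty": 0, "tz": 0, "rx": 0, "ry": -1, "rz": 0, "claw": -0.35},
    {"tx": 0, "ty": 0, "tz": 0, "rx": 0, "ry": -1, "rz": 0, "claw": -0.35},
    {"tx": 0, "ty": 0, "tz": 0, "rx": 0, "ry": -1, "rz": 0, "claw": -0.35}
  ]
}}

```text
time: 22.6
eef_pos: [518.2, 199.5, 84.3]
orientation: [0.38, -0.38, 0.597, -0.596]
contact_force: [0.4, -0.3, 0.6]
width: 57.5
```

Request:
{"op": "send_rows", "data": {
  "moves": [
    {"tx": 0, "ty": 0, "tz": 0, "rx": 0, "ry": -1, "rz": 0, "claw": -0.35},
    {"tx": 0, "ty": 0, "tz": 0, "rx": 0, "ry": -1, "rz": 0, "claw": -0.35},
    {"tx": 0, "ty": 0, "tz": 0, "rx": 0, "ry": -1, "rz": 0, "claw": -0.35},
    {"tx": 0, "ty": 0, "tz": 0, "rx": 0, "ry": -1, "rz": 0, "claw": -0.35},
    {"tx": 0, "ty": 0, "tz": 0, "rx": 0, "ry": -1, "rz": 0, "claw": -0.35},
    {"tx": 0, "ty": 0, "tz": 0, "rx": 0, "ry": -1, "rz": 0, "claw": -0.35},
    {"tx": 0, "ty": 0, "tz": 0, "rx": 0, "ry": -1, "rz": 0, "claw": -0.35},
    {"tx": 0, "ty": 0, "tz": 0, "rx": 0, "ry": -1, "rz": 0, "claw": -0.35},
    {"tx": 0, "ty": 0, "tz": 0, "rx": 0, "ry": -1, "rz": 0, "claw": -0.35},
    {"tx": 0, "ty": 0, "tz": 0, "rx": 0, "ry": -1, "rz": 0, "claw": -0.35},
    {"tx": 0, "ty": 0, "tz": 0, "rx": 0, "ry": -1, "rz": 0, "claw": -0.35},
    {"tx": 0, "ty": 0, "tz": 0, "rx": 0, "ry": -1, "rz": 0, "claw": -0.35},
    {"tx": 0, "ty": 0, "tz": 0, "rx": 0, "ry": -1, "rz": 0, "claw": -0.35},
    {"tx": 0, "ty": 0, "tz": 0, "rx": 0, "ry": 0, "rz": 0, "claw": -0.35},
    {"tx": 0, "ty": 0, "tz": 0, "rx": 0, "ry": 0, "rz": 0, "claw": -0.35},
    {"tx": 0, "ty": 0, "tz": 0, "rx": 0, "ry": 0, "rz": 0, "claw": -0.35}
  ]
}}

```text
time: 23.93
eef_pos: [518.5, 199.3, 84.5]
orientation: [0.689, -0.689, 0.16, -0.159]
contact_force: [0.6, 0.3, -0.8]
width: 57.7
```

```bash
python3 -c "
from h import *
go(520.3,199,84.5,1.137)
im=r.get_image('scene'); cv2.imwrite('pics/s3.png',im)"
```

```text
pos [518.5 199.3  84.5] ang 1.1155 tilt [-3.e-04 -1.e+00 -0.e+00] J [ 0.163  0.21   1.893  0.     1.039 -0.953] F [ 0.6  0.3 -0.8] w 57.7 t 23.9333
units tx,ty,tz [ 0.071 -0.001  0.02 ] ry -0.179
```

Request:
{"op": "send_rows", "data": {
  "moves": [
    {"tx": 0.06, "ty": 0.2, "tz": 0.015, "rx": 0, "ry": -0.18, "rz": 0, "claw": -0.35},
    {"tx": 0, "ty": 0, "tz": 0, "rx": 0, "ry": 0, "rz": 0, "claw": -0.35},
    {"tx": 0, "ty": 0, "tz": 0, "rx": 0, "ry": 0, "rz": 0, "claw": 1},
    {"tx": 0, "ty": 0, "tz": 0, "rx": 0, "ry": 0, "rz": 0, "claw": 1},
    {"tx": 0, "ty": 0, "tz": 0, "rx": 0, "ry": 0, "rz": 0, "claw": 1},
    {"tx": 0, "ty": 0, "tz": 0, "rx": 0, "ry": 0, "rz": 0, "claw": 1},
    {"tx": 0, "ty": -0.06, "tz": 0, "rx": 0, "ry": 0, "rz": 0, "claw": 1},
    {"tx": 0, "ty": 0, "tz": 0, "rx": 0, "ry": 0, "rz": 0, "claw": 1}
  ],
  "force": 25
}}

```text
time: 24.65
eef_pos: [520.1, 198.9, 81.1]
orientation: [0.691, -0.691, 0.151, -0.151]
contact_force: [0.2, -0.3, -1.7]
width: 29.9
```

```bash
python3 -c "
from h import *
go(520.3,199,84.5,-2.14);print(tool()[2]['ft_torque'])"
```

```text
pos [520.1 198.9  81.1] ang 1.1396 tilt [-0. -1.  0.] J [ 0.162  0.218  1.891  0.     1.033 -0.978] F [ 0.2 -0.3 -1.7] w 29.9 t 24.65
units tx,ty,tz [ 0.004 -0.136  0.006] ry 27.33
[ 0.1309774  -0.10432047  0.02252533]
```

Request:
{"op": "send_rows", "data": {
  "moves": [
    {"tx": 0, "ty": 0, "tz": 0, "rx": 0, "ry": 0.5, "rz": 0, "claw": 1},
    {"tx": 0, "ty": 0.005, "tz": 0, "rx": 0, "ry": 1, "rz": 0, "claw": 1},
    {"tx": 0, "ty": 0.005, "tz": 0, "rx": 0, "ry": 1, "rz": 0, "claw": 1},
    {"tx": 0, "ty": 0.005, "tz": 0, "rx": 0, "ry": 1, "rz": 0, "claw": 1},
    {"tx": 0, "ty": 0.005, "tz": 0, "rx": 0, "ry": 1, "rz": 0, "claw": 1},
    {"tx": 0, "ty": 0.005, "tz": 0, "rx": 0, "ry": 1, "rz": 0, "claw": 1},
    {"tx": 0, "ty": 0.005, "tz": 0, "rx": 0, "ry": 1, "rz": 0, "claw": 1},
    {"tx": 0, "ty": 0.005, "tz": 0, "rx": 0, "ry": 1, "rz": 0, "claw": 1},
    {"tx": 0, "ty": 0.005, "tz": 0, "rx": 0, "ry": 1, "rz": 0, "claw": 1},
    {"tx": 0, "ty": 0.005, "tz": 0, "rx": 0, "ry": 1, "rz": 0, "claw": 1},
    {"tx": 0, "ty": 0.005, "tz": 0, "rx": 0, "ry": 1, "rz": 0, "claw": 1},
    {"tx": 0, "ty": 0.005, "tz": 0, "rx": 0, "ry": 1, "rz": 0, "claw": 1},
    {"tx": 0, "ty": 0.005, "tz": 0, "rx": 0, "ry": 1, "rz": 0, "claw": 1},
    {"tx": 0, "ty": 0.005, "tz": 0, "rx": 0, "ry": 1, "rz": 0, "claw": 1},
    {"tx": 0, "ty": 0.005, "tz": 0, "rx": 0, "ry": 1, "rz": 0, "claw": 1},
    {"tx": 0, "ty": 0.005, "tz": 0, "rx": 0, "ry": 1, "rz": 0, "claw": 1},
    {"tx": 0, "ty": 0.005, "tz": 0, "rx": 0, "ry": 1, "rz": 0, "claw": 1},
    {"tx": 0, "ty": 0.005, "tz": 0, "rx": 0, "ry": 1, "rz": 0, "claw": 1},
    {"tx": 0, "ty": 0.005, "tz": 0, "rx": 0, "ry": 1, "rz": 0, "claw": 1},
    {"tx": 0, "ty": 0.005, "tz": 0, "rx": 0, "ry": 1, "rz": 0, "claw": 1}
  ]
}}

```text
time: 26.32
eef_pos: [521.7, 198.8, 79.3]
orientation: [-0.129, 0.127, -0.695, 0.696]
contact_force: [4.5, -0.3, -2.8]
width: 30.2
```

Request:
{"op": "send_rows", "data": {
  "moves": [
    {"tx": 0, "ty": 0.005, "tz": 0, "rx": 0, "ry": 1, "rz": 0, "claw": 1},
    {"tx": 0, "ty": 0.005, "tz": 0, "rx": 0, "ry": 1, "rz": 0, "claw": 1},
    {"tx": 0, "ty": 0.005, "tz": 0, "rx": 0, "ry": 1, "rz": 0, "claw": 1},
    {"tx": 0, "ty": 0.005, "tz": 0, "rx": 0, "ry": 1, "rz": 0, "claw": 1},
    {"tx": 0, "ty": 0.005, "tz": 0, "rx": 0, "ry": 1, "rz": 0, "claw": 1},
    {"tx": 0, "ty": 0.005, "tz": 0, "rx": 0, "ry": 1, "rz": 0, "claw": 1},
    {"tx": 0, "ty": 0.005, "tz": 0, "rx": 0, "ry": 1, "rz": 0, "claw": 1},
    {"tx": 0, "ty": 0, "tz": 0, "rx": 0, "ry": 0.5, "rz": 0, "claw": 1},
    {"tx": 0, "ty": 0, "tz": 0, "rx": 0, "ry": 0, "rz": 0, "claw": 1},
    {"tx": 0, "ty": 0, "tz": 0, "rx": 0, "ry": 0, "rz": 0, "claw": 1},
    {"tx": 0, "ty": 0, "tz": 0, "rx": 0, "ry": 0, "rz": 0, "claw": 1},
    {"tx": 0, "ty": 0, "tz": 0, "rx": 0, "ry": 0, "rz": 0, "claw": 1}
  ]
}}

```text
time: 27.32
eef_pos: [521.6, 198.1, 78.2]
orientation: [0.184, -0.186, -0.682, 0.683]
contact_force: [5.1, -2.6, -2.9]
width: 30.3
```

```bash
python3 -c "
from h import *
go(520.3,199,84.5,-2.14);print(tool()[2]['ft_torque'])
im=r.get_image('scene'); cv2.imwrite('pics/s4.png',im)
f=lambda m,c:cv2.resize(m[165:245,c:c+90],(400,356),interpolation=2)
cv2.imwrite('pics/fin.png',np.hstack([f(cv2.imread('pics/s3.png'),250),f(im,250)]))
print([[i['pixel'] for i in r.tip_of(n,'scene')[:1]] for n in('blade_grip','jigger_1','steel_cup','bitters_1')], proj('scene',[526.2+66*.085,152.6-66*.996,52]))"
```

```text
pos [521.6 198.1  78.2] ang -2.1004 tilt [-3.5e-03 -1.0e+00 -7.0e-04] J [ 1.610e-01  2.230e-01  1.890e+00 -2.000e-03  1.025e+00  2.262e+00] F [ 5.1 -2.6 -2.9] w 30.3 t 27.3167
units tx,ty,tz [ 0.062 -0.251 -0.004] ry 0.33
[-0.38710562 -0.61602075  0.02960067]
[[[213.8, 312.8]], [[219.6, 395.7]], [[182.3, 223.9]], []] [[212.65619851 313.06848419]]
```

View pics/fin.png

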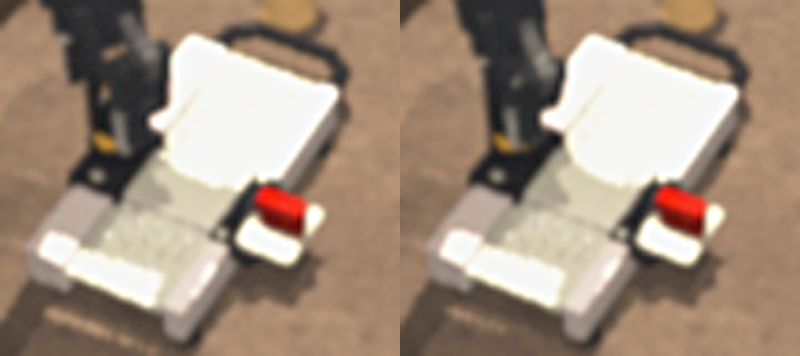

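```bash
python3 -c "
from h import *
for n in('scene0','s2','s3','s4'):
    m=cv2.cvtColor(cv2.imread(f'pics/{n}.png'),cv2.COLOR_BGR2HSV)[180:205,265:285].astype(int)
    k=(m[...,0]>10)&(m[...,0]<30)&(m[...,1]>150)&(m[...,2]>70)
    print(n,k[5:].sum(0).tolist())
"
```

```text
scene0 [0, 0, 0, 0, 0, 0, 4, 7, 6, 6, 6, 6, 6, 7, 5, 3, 0, 0, 0, 0]
s2 [0, 0, 0, 0, 0, 0, 3, 5, 5, 4, 4, 4, 4, 5, 5, 3, 0, 0, 0, 0]
s3 [0, 0, 0, 0, 0, 0, 2, 4, 4, 3, 2, 0, 0, 0, 0, 0, 0, 0, 0, 0]
s4 [0, 0, 0, 0, 0, 0, 2, 4, 3, 1, 0, 0, 0, 0, 0, 0, 0, 0, 0, 0]
```

```bash
python3 -c "
from station import r
print(r.hand_in())"
```

```text
the job is handed in; nothing more can be done
None
```

I fitted the blade and started the bolt one turn. I handed in at about 27.5 s with the gripper still holding the bolt, untightened. The hand-in gives no verdict.

- **Blade:** I slid it in until it met the slot's end, about 1 mm from where I expected, with an 11 N push, then let it go. At the end the handle showed within about 1 px of its home position.
- **Bolt drop:** I turned it back 1.2 rad and released it. The picture showed it drop about 6.5 mm. I backed off a further 0.2 rad for margin.
- **Bolt forward:** I turned it 6.72 rad in two strokes with one regrip. That puts it at an estimated 6.2 ± 0.25 rad. The exact angle could not be read from the pictures.
- **Bolt depth:** the brass showing under the head shrank from about 6 px to 5 to 3. That fits a sink of about 13–14 mm, though the last reading is rough because a finger hid part of the boss.
- **Grip:** it reads 30.3 mm across the flats at 25 N, with a side load of about 6 N.
- **Bystanders:** the jigger and cup were found within 3 px of where they started. The bottle was not found in the last look, because the detector returned nothing. The arm went nowhere near it, and no unexpected force showed.

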